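# Clamp the block and hold the drilling table at the set angle

### The job

The pine block is already lying against the stops of the tilting drilling table: with the table still down, push the toggle clamp's handle over and fully down so that the clamp is locked on the block. Then take the table by its bow handle, swing it up until its mark lines up with the pointer that I have set on the quadrant, and finish while holding it steady there, since it would fall back if you let go before I tighten its knob. Leave the pointer as it is set and do not disturb the other things on the bench.

Things in the scene. Friction and masses are not known exactly. Their poses are not given: they have to be found in the camera images.
- jig: Plywood tilting drilling jig, screwed down; base board 260 x 220 x 18 mm. Origin on the bench under its middle, z up. Its x axis runs along the pivot: toggle clamp on the -x side; on the +x side the aluminium quadrant with lock knob and pointer (x = 135 to 160 mm, up to z = 230 mm). The table's free edge and bow handle are on the -y side, the pivot on the +y side.
- pivot (a point): Middle of the table's pivot axis; in the jig's frame x = 0, y = +100, z = 52.5 mm. Its axes tilt with the table: x along the pivot axis, the table reaching out along -y.
- tilt_table (a joint): Table angle, rad: 0 = level, resting on its bearer; grows as the free edge is lifted, to 1.0. Runs freely and falls back when let go; with block and clamp about 1.2 kg, lifted at the bow handle with about 5 N. Plywood 260 mm along the pivot, 15 mm thick, free edge 200 mm from the pivot axis, with a fence at the pivot, an end stop on the quadrant side, the clamp on the other.
- bow_handle (a point): Middle of the bow handle's round steel bar: 10 mm diameter, 120 mm long, parallel to the pivot axis, 245 mm from it, 45 mm out from the table's free edge (40 mm clear for a finger), only the bench below. Pinch it across from above; it can turn between the pads. At table angle a the bar is at y = 100 - 245 cos a, z = 52.5 + 245 sin a (mm, jig's frame).
- table_mark (a point): Outer end of the line on the steel plate under the black star knob, on the quadrant side of the table: 202 mm from the pivot axis. It moves along the quadrant with the table. Axes as the table's.
- pointer (a joint): Where the setting pointer is clipped on the quadrant, rad, in the same measure as the table's angle: the table is in line with the pointer when tilt_table equals this value. Different each time (0.40 to 0.80); stiff, but a knock can shift it.
- pointer_tip (a point): Point of the arrow of the setting pointer, a dark steel clip 16 mm wide with a bright round screw on the outer rim of the quadrant; 200.5 mm from the pivot axis. Axes as the table's would be when in line with it.
- clamp_handle (a joint): Toggle clamp handle, rad: 0 = open, standing 65 degrees above level, leaning away from the block; grows as it is pushed over and down; 1.13 = level, locked on its stop. Stays where it is left. A few newtons move it all the way; the last of it, over dead centre, presses the rubber foot on the block. The clamp arm, upright when open, comes down with it.
- clamp_grip (a point): On the handle's centre line, 60 mm from its pivot. Handle 115 mm long, outer 78 mm a black rubber sleeve 16 wide, 13 thick. Table level: pivot at x = -106, y = 40.5, z = 118 mm (jig's frame); swings in the plane y = 40.5, points to -x when shut, its top then at z = 124.5. Push it from the block's side in an arc about the pivot (straight down on its end jams).
- block_center (a point): Centre of the pine block, 120 mm (along the pivot axis) x 89 x 38 mm high, 0.14 to 0.29 kg, loose on the table until clamped.
- seat (a point): Where the centre of the block is when it lies against the fence and the end stop; moves with the table.
- clamp_arm: Steel arm of the toggle clamp with a rubber-footed spindle 78 mm from its pivot; carried round by the handle. Origin at its pivot.
- block: The pine block (see block_center); origin at the centre of its underside.
- screw_box: Bystander: cardboard box of screws 75 x 110 x 48 mm; origin at the centre of its underside.
- valve: Bystander: small brass valve 56 mm high with a round black handwheel, 44 mm across; origin at its foot.
- tape_measure: Bystander: grey tape measure 72 x 68 x 36 mm; origin at the centre of its underside.
- angle_bracket: Bystander: steel angle bracket 90 x 60 mm, one leg standing 78 mm high; origin at the centre of its underside.
Mind the look-alikes: they are no part of the job. What is shaped like the block but blue or purple is not meant.

How it is judged:
On the way, in this order (a step that is already met when the one before it is completed fails the run):
1. with the table down, the toggle clamp is shut on the block (value of joint clamp_handle above 1.06 rad and contact force between clamp_arm and block above 2 N and value of joint tilt_table below 0.05 rad), for 0.2 s.
2. the table, held by the fingers at its bow handle, is swung up in line with the pointer (angle between the y axis of table_mark and the y axis of pointer_tip, either way round below 0.044 rad and contact force between the fingers and tilt_table above 1 N and distance between the grasp point and bow_handle below 0.08 m), for 0.2 s.
At the end, for the whole second after the job is handed in: The fingers hold the table at its bow handle (grasp point within 80 mm of its middle), at rest, within 2.5 degrees (0.044 rad) of the pointer; the clamp handle is within 0.07 rad of its stop and its foot bears on the block with over 2 N; the block is within 8 mm of its seat (all of step 2 and velocity of joint tilt_table between -0.05 and 0.05 rad/s and value of joint clamp_handle above 1.06 rad and contact force between clamp_arm and block above 2 N and distance between block_center and seat below 0.008 m); the arm keeps its last pose, push and grip.
It fails at once if the setting pointer was shifted (over 5 mm) (distance of pointer_tip from where it was at the start of the episode above 0.005 m).
It fails at once if a bystander was moved (over 20 mm) (distance of any of screw_box, valve, tape_measure, angle_bracket from where it was at the start of the episode above 0.02 m).
It also fails if it takes over 58 s, if anything falls off the work surface, if the arm or the gripper's body presses on something with over 40 N, if the wrist force passes 120 N, or if a joint passes its speed limit or range.

### The arm

A 6-joint arm with a two-finger parallel gripper is mounted at the origin on the work surface. World frame = base frame: x ahead of the robot, y to its left, z up, the work surface at z = 0. Lengths are in m, angles in rad, forces in N, time in s.
With the tool pointing down it reaches from about 0.275 to 0.75 m from the base axis. Payload 10.2 kg.
Tool frame: the origin (TCP) lies midway between the tips of the shut fingers; the grasp point (between the pads) lies 19 mm behind it; z points along the fingers, y is the line along which they close (so a half turn about z gives the same grasp; the last joint's range is limited). The gripper opens to 88 mm and grips with 3 to 60 N. Pads are 18 mm wide; open, the fingers measure 123 mm over their backs; the gripper's body (75 mm by 187 mm) begins 45 mm behind the grasp point.
Start: joints at [-0.223, 0.313, 1.498, -0, 1.331, -0.223], TCP at [0.525, -0, 0.239] pointing down, gripper open.
Joint ranges: [-2.94, 2.94], [-0.97, 2.17], [0.19, 2.56], [-1.23, 4.37], [0.02, 3.11], [-2.88, 2.88]. Speed limits (rad/s): [2.39, 2.39, 3.01, 3.14, 3.14, 3.14].

### API

Orientations are given as a unit quaternion [w, x, y, z].
In Python, from bench import r gives the robot as it stands.
- The arm moves only by the tool send_rows, never from a script. Its arguments are lists of equal length, an entry for each row: "linear": the shift along the tool's x, y, z in units of 25 mm (1.0 is 25 mm), a list of three; "rot": the turn, a rotation vector about the tool's x, y, z in degrees, a list of three. In form: {"linear": [[x, y, z], ...], "rot": [[rx, ry, rz], ...]}. A call has 1 to 12 rows; each row is the pose to reach, as a shift and turn from the pose commanded when the call began, along the tool's axes at that moment; what a row does not reach only later rows make up. A row lasts 1/8 s, in which the tool goes at most 62.5 mm and 10.7 degrees, less where a joint would pass 70% of its speed; a pose out of reach is approached as far as the arm can. A call with a gripper value outside its range is refused whole. "claw" is the finger opening in mm, from 0 to 88.1, set as the call begins (left out, the last holds). The fingers move at their own pace and stop on an object; "grip_force" is the grip in N (left out, the last holds). Time passes only in rows, so rows that repeat a pose let the fingers close. It gives the time, the measured TCP pose, the force, the opening and the grip force at its end, in the units of the state.
- r.observe(): the state, without advancing time (a new reading comes with each control period).
- r.get_image(name): name is "scene" or "side" or "wrist"; returns a dict with "color" (400x640x3 uint8, red, green, blue), "fov_y" (degrees; the focal length in pixels is half the picture's height over the tangent of half this angle, whatever the lens; pixels are square), "cx", "cy" (the principal point, pixels), "T" (4x4, takes a point from camera to world coordinates); the wrist camera has in their place "T_tool_cam" (4x4, takes a point from camera to tool coordinates, whose origin is the TCP and whose axes are the flange's). Camera axes: x right, y down, z forward; pixel columns grow to the right and rows downward; lengths in m; the calibration is good to about 2 mm. A picture is of the moment at which its call begins: read the wrist's pose just before it. There is no depth.
- r.finish_job(): hands the job in; it is judged then, once.
The state is a dict: "time": time; "joints": joint angles; "joint_velocities": joint speeds; "effort": joint torques, N m; "tool_pos": TCP position; "tcp_rot": TCP orientation; "wrist_force": force on the tool from outside, world axes, zero at the start; "torque": the same for the moment, N m; "finger_gap": finger opening in m; "grip_force": force on a finger pad.
Only numpy, scipy, OpenCV 4.12 (cv2) and the standard library are available. Lean on these libraries where they do the work, as an engineer would, in place of code of your own. Each camera call takes 0.05 s, during which the arm holds its last target. There are 200 camera calls.

## Working session

There is one attempt and no reset: what is moved stays moved. The work goes in short steps, Python scripts to look and compute and a tool call to move; the robot and the scene stay as the last step left them, time stands still between calls to the robot, and variables do not carry over. Pictures are saved under pics/ and viewed, at most 10 in all, crops included, and the job is handed in when it is done.

Besides the shell and the picture viewer there is one more tool, called after "Request:" as name(argument=value, ...) on one line, values as JSON. send_rows: Moves the arm, as the interface text tells. Its arguments: {"type":"object","properties":{"linear":{"type":"array","items":{"type":"array","items":{"type":"number"}}},"rot":{"type":"array","items":{"type":"array","items":{"type":"number"}}},"claw":{"type":"number"},"grip_force":{"type":"number"}},"required":["linear","rot"]}

```bash
mkdir -p pics
cat > h.py <<'E'
import numpy as np, cv2
from bench import r
def snap(n,f):
    d=r.get_image(n); cv2.imwrite('pics/'+f,d['color'][:,:,::-1]); 
    np.savez('pics/'+f+'.npz',**{k:v for k,v in d.items()}); return d
def K(d):
    f=200/np.tan(np.radians(float(d['fov_y']))/2); return f,float(d['cx']),float(d['cy'])
def ray(d,u,v):
    f,cx,cy=K(d);T=np.array(d['T']);return T[:3,3],T[:3,:3]@np.array([(u-cx)/f,(v-cy)/f,1])
def plane(d,u,v,z):
    o,w=ray(d,u,v);return o+w*(z-o[2])/w[2]
def proj(d,p):
    f,cx,cy=K(d);T=np.array(d['T']);q=T[:3,:3].T@(np.array(p)-T[:3,3]);return np.array([f*q[0]/q[2]+cx,f*q[1]/q[2]+cy])
E
python3 - <<'E'
from h import *
a=snap('scene','s0.png');b=snap('side','d0.png')
print(a['T'],b['T'],a['fov_y'],b['fov_y'])
E
```

```text
[[-3.31514390e-03  5.38826274e-01 -8.42410385e-01  1.52427907e+00]
 [ 9.99994351e-01  2.25356620e-03 -2.49384923e-03  1.07921658e-02]
 [ 5.54676080e-04 -8.42413893e-01 -5.38830701e-01  7.60085638e-01]
 [ 0.00000000e+00  0.00000000e+00  0.00000000e+00  1.00000000e+00]] [[ 0.87107093 -0.30154176  0.38769577 -0.0863053 ]
 [-0.49106261 -0.55017829  0.67539719 -1.02644862]
 [ 0.00964134 -0.77870175 -0.62732019  1.06978369]
 [ 0.          0.          0.          1.        ]] 51.409384908960554 47.670044436033955
```

View pics/s0.png

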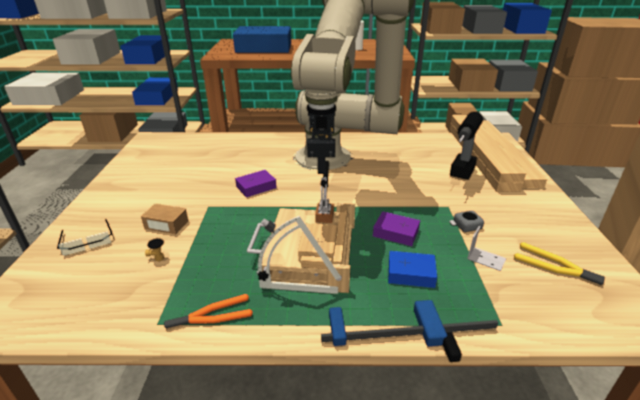

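View pics/d0.png

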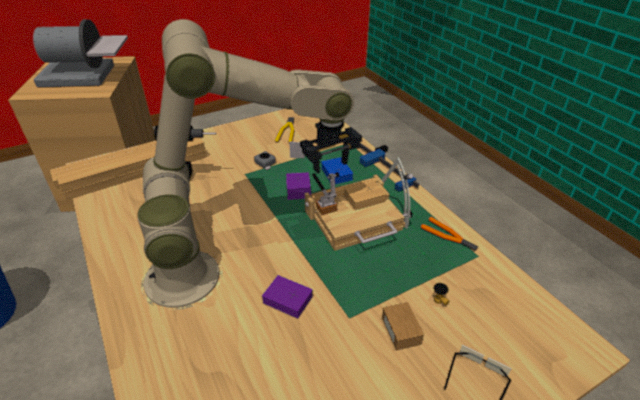

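The scene view shows the jig around (305,250), its bow handle near (255,240), the clamp near (324,205) and the quadrant nearest the camera. I'll zoom in on both views.

Run:
```python
from h import *
a=cv2.imread('pics/s0.png')[165:305,235:375];b=cv2.imread('pics/d0.png')[140:260,290:440]
cv2.imwrite('pics/c0.png',cv2.resize(a,(595,595),interpolation=cv2.INTER_CUBIC))
cv2.imwrite('pics/c1.png',cv2.resize(b,(750,600),interpolation=cv2.INTER_CUBIC))
```

```text
(no output)
```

View pics/c0.png

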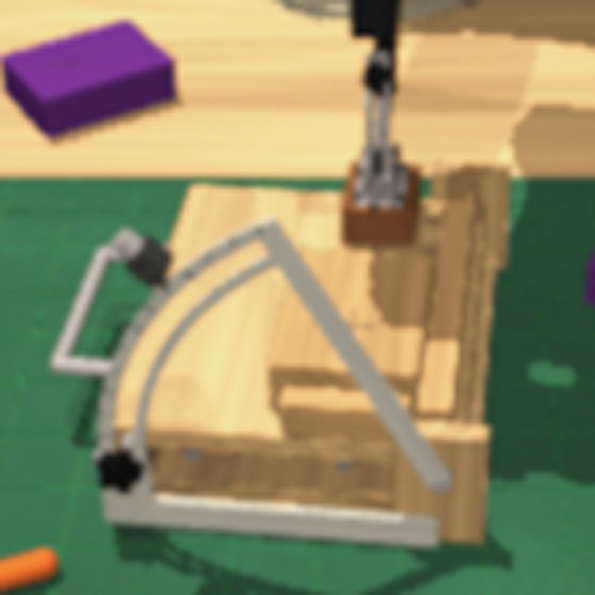

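View pics/c1.png

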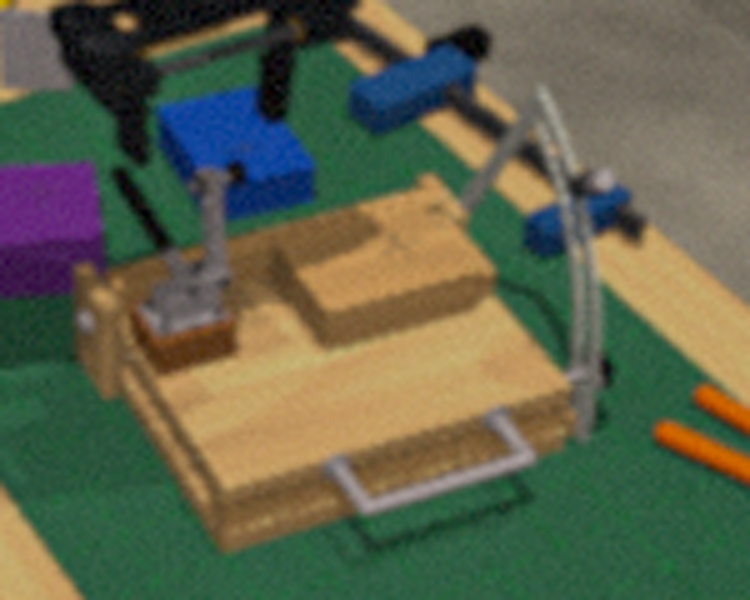

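The zooms show the bar ends at side (364,240.6) and (395.6,231.6). The clip is at scene (270,226.5) with its screw near (264.5,221.5), and the clamp stands at the left with its black handle leaning away.

```bash
cat >> h.py <<'E'
def J(p,q):
    c,s=np.cos(q[2]),np.sin(q[2]);return np.array([q[0]+c*p[0]-s*p[1],q[1]+s*p[0]+c*p[1],p[2]])
def L(f): return dict(np.load('pics/'+f+'.npz'))
E
python3 - <<'E'
from h import *
from scipy.optimize import least_squares
s,d=L('s0.png'),L('d0.png')
S=lambda u,v:(235+u/4.25,165+v/4.25); D=lambda u,v:(290+u/5,140+v/5)
A=plane(d,*D(370,503),.0525);B=plane(d,*D(528,458),.0525);C=plane(s,*S(60,362),.0525)
print(A,B,C,np.linalg.norm(B-A))
obs=[(d,D(370,503),(-.055,-.145,.0525)),(d,D(528,458),(.055,-.145,.0525)),(s,S(60,362),(.055,-.145,.0525)),
 ]
f=lambda q:np.concatenate([proj(i,J(p,q))-np.array(u) for i,u,p in obs])
R=least_squares(f,[.55,-.1,0]);q=R.x;print(q,R.fun)
pt=lambda a,rr,x:J((x,.1-rr*np.cos(a),.0525+rr*np.sin(a)),q)
for x in (.14,.15,.16):
  for n,i,u in(('s',s,S(150,262)),('d',d,D(600,180))):
    aa=np.linspace(.3,.9,301);e=[np.linalg.norm(proj(i,pt(a,.2005 if n=='s' else .21,x))-u) for a in aa];k=np.argmin(e);print(n,x,aa[k],e[k])
for n,p in dict(table_c1=(-.13,-.1,.06),table_c2=(.13,-.1,.06),mark=(.15,-.102,.0525),clampiv=(-.106,.0405,.118),hend=(-.106-.115*np.cos(1.134),.0405,.118+.115*np.sin(1.134)),quadtop=(.15,.0,.23)).items():
  u=proj(s,J(p,q));v=proj(d,J(p,q));print(n,J(p,q).round(3),((u-[235,165])*4.25).round(),((v-[290,140])*5).round())
print(r.observe()['wrist_force'], r.get_image('wrist')['T_tool_cam'])
E
```

```text
[ 0.5513287  -0.18311991  0.0525    ] [ 0.66589361 -0.19793588  0.0525    ] [ 0.66278645 -0.19155816  0.0525    ] 0.11551896534335719
[ 0.62367527 -0.04384662 -0.10316303] [ 0.58189211 -0.41915271 -1.36330861 -0.51936676 -0.85715365  0.15718472]
s 0.14 0.7400000000000001 5.786112245420871
d 0.14 0.7220000000000001 2.482742824100749
s 0.15 0.7680000000000001 7.177971772814465
d 0.15 0.7220000000000001 0.20807319680821368
s 0.16 0.798 8.682375667732831
d 0.16 0.7220000000000001 2.8784566643031995
table_c1 [ 0.484 -0.13   0.06 ] [185. 193.] [238. 479.]
table_c2 [ 0.743 -0.157  0.06 ] [ 97. 439.] [584. 376.]
mark [ 0.762 -0.161  0.052] [ 86. 472.] [609. 379.]
clampiv [0.522 0.007 0.118] [378. 154.] [185. 275.]
hend [0.474 0.012 0.222] [386. -17.] [118. 166.]
quadtop [ 0.773 -0.059  0.23 ] [248. 232.] [562.  86.]
[ 0.47359905 -0.02552551  1.15162245] [[ 7.61987147e-04 -9.62058567e-01 -2.72841957e-01  6.87997704e-02]
 [ 9.99999695e-01  7.80090430e-04  4.21278099e-05 -2.40370132e-04]
 [ 1.72311979e-04 -2.72841906e-01  9.62058867e-01 -1.46059551e-01]
 [ 0.00000000e+00  0.00000000e+00  0.00000000e+00  1.00000000e+00]]
```

Run:
```python
from h import *
from scipy.spatial.transform import Rotation as Ro
o=r.observe();print(o['tool_pos'],o['tcp_rot'])
w=r.get_image('wrist');w=dict(w)
T=np.eye(4);qq=o['tcp_rot'];T[:3,:3]=Ro.from_quat([qq[1],qq[2],qq[3],qq[0]]).as_matrix();T[:3,3]=o['tool_pos'];w['T']=T@w['T_tool_cam']
np.savez('pics/w0.png.npz',**w);cv2.imwrite('pics/w0.png',w['color'][:,:,::-1]);print(w['T'],w['fov_y'])
from scipy.optimize import least_squares
s,d=L('s0.png'),L('d0.png')
S=lambda u,v:(235+u/4.25,165+v/4.25); D=lambda u,v:(290+u/5,140+v/5)
obs=[(d,D(370,503),(-.055,-.145,.0525)),(d,D(528,458),(.055,-.145,.0525)),(s,S(60,362),(.055,-.145,.0525)),
(s,S(195,188),(-.13,-.1,.06)),(d,D(225,490),(-.13,-.1,.06)),(d,D(572,388),(.13,-.1,.06)),(s,S(115,432),(.13,-.1,.06))]
f=lambda q:np.concatenate([proj(i,J(p,q))-np.array(u) for i,u,p in obs])
R=least_squares(f,[.55,-.1,0],loss='soft_l1');q=R.x;print(q,f(q).reshape(-1,2).round(1).tolist())
pt=lambda a,rr,x:J((x,.1-rr*np.cos(a),.0525+rr*np.sin(a)),q)
for n,i,u in(('s',s,S(150,262)),('s',s,S(128,240)),('d',d,D(600,180))):
  for rr in(.2,.21,.22):
    aa=np.linspace(.3,.9,301);e=[np.linalg.norm(proj(i,pt(a,rr,.15))-u) for a in aa];k=np.argmin(e);print(n,rr,aa[k],e[k])
```

```text
[5.24824432e-01 3.20783456e-05 2.38321170e-01] [-3.87499416e-04  7.07102344e-01  7.07111070e-01 -2.42384124e-04]
[[ 9.99999135e-01  1.03493699e-03 -8.11487471e-04  5.24713343e-01]
 [ 7.74481113e-04 -9.62114566e-01 -2.72644388e-01  6.88018668e-02]
 [-1.06291368e-03  2.72643524e-01 -9.62114535e-01  3.84394986e-01]
 [ 0.00000000e+00  0.00000000e+00  0.00000000e+00  1.00000000e+00]] 64.59011547682377
[ 0.61498068 -0.04201101 -0.07651607] [[-0.7, 0.1], [-3.1, -0.6], [0.5, -1.0], [-2.8, 0.1], [1.2, -1.1], [0.2, -2.6], [-1.9, 0.2]]
s 0.2 0.7280000000000001 7.840402993749447
s 0.21 0.7380000000000001 3.6961394092864532
s 0.22 0.7480000000000001 0.4752409430802388
s 0.2 0.7240000000000001 15.156247686862026
s 0.21 0.7340000000000001 11.010116450762757
s 0.22 0.7440000000000001 6.837168692214615
d 0.2 0.7060000000000001 3.8744507154048953
d 0.21 0.7060000000000001 2.322166287358611
d 0.22 0.7080000000000001 0.7492720174680703
```

View pics/w0.png

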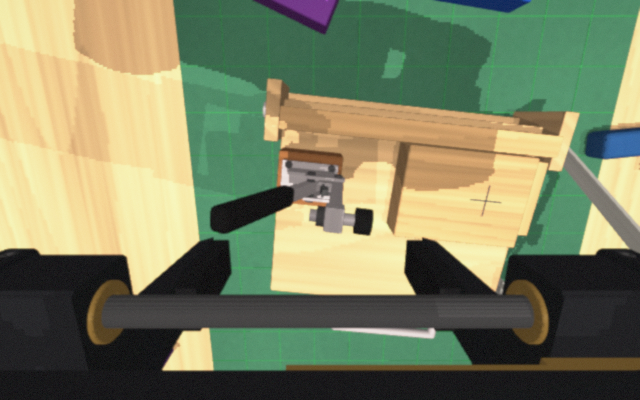

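The wrist view shows the handle from its tip at (222,219) to its root at (293,193), the clamp body near (315,180) and the table's front-left corner at (271,291). The block top's near edge runs from (393,236) to (515,247).

Run:
```python
from h import *
from scipy.optimize import least_squares
s,d,w=L('s0.png'),L('d0.png'),L('w0.png')
a=plane(w,393,236,.098);b=plane(w,515,247,.098);print(a,b,np.linalg.norm(b-a),np.arctan2(*(b-a)[[1,0]]))
print('corner',plane(w,271,291,.06),'tip',plane(w,222,219,.222))
S=lambda u,v:(235+u/4.25,165+v/4.25); D=lambda u,v:(290+u/5,140+v/5)
obs=[(d,D(370,503),(-.055,-.145,.0525),1),(d,D(528,458),(.055,-.145,.0525),1),(s,S(60,362),(.055,-.145,.0525),1),
(s,S(195,188),(-.13,-.1,.06),1),(d,D(225,490),(-.13,-.1,.06),1),(s,S(115,432),(.13,-.1,.06),1),
(w,(271,291),(-.13,-.1,.06),.6),(w,(222,219),(-.1546,.0405,.22),.6)]
f=lambda q:np.concatenate([k*(proj(i,J(p,q))-np.array(u)) for i,u,p,k in obs])
f2=lambda q:np.append(f(q),100*(q[2]-np.arctan2(*(b-a)[[1,0]])))
R=least_squares(f2,[.55,-.1,0],loss='soft_l1');q=R.x;print(q,f(q).reshape(-1,2).round(1).tolist())
print('predicted block edge', [proj(w,J(p,q)).round() for p in[(-.106,.0405,.118),(-.13,-.1,.06)]])
np.save('q.npy',q)
G=lambda a,rr:J((-.106-rr*np.cos(1.134-a),.0405,.118+rr*np.sin(1.134-a)),q)
for t in(0,.3,.6,.9,1.13):print(t,G(t,.06).round(3),G(t,.115).round(3))
for x in(-.03,0,.06): print('bow',x,J((x,-.145,.0525),q))
for n,i,u in(('s',s,S(150,262)),('d',d,D(600,180))):
  for rr in(.21,.22):
    aa=np.linspace(.3,.9,301);e=[np.linalg.norm(proj(i,J((.15,.1-rr*np.cos(a),.0525+rr*np.sin(a)),q))-u) for a in aa];k=np.argmin(e);print(n,rr,aa[k],e[k])
```

```text
[ 0.59795207 -0.04698863  0.098     ] [ 0.71823019 -0.05840339  0.098     ] 0.12081856091796431 -0.09461968406993325
corner [ 0.47087987 -0.13084942  0.06      ] tip [0.47292394 0.01291497 0.222     ]
[ 0.62059086 -0.04316796 -0.09924586] [[-0.1, -0.2], [-2.1, -0.4], [-0.4, -0.4], [-2.3, 0.7], [1.9, -1.9], [-3.6, 1.0], [5.4, -0.5], [-1.7, -0.2]]
predicted block edge [array([311., 186.]), array([280., 290.])]
0 [0.494 0.01  0.172] [0.471 0.012 0.222]
0.3 [0.479 0.012 0.162] [0.442 0.015 0.203]
0.6 [0.468 0.013 0.149] [0.421 0.017 0.177]
0.9 [0.461 0.013 0.132] [0.408 0.019 0.145]
1.13 [0.459 0.014 0.118] [0.405 0.019 0.118]
bow -0.03 [ 0.57637145 -0.18448195  0.0525    ]
bow 0 [ 0.60622382 -0.18745444  0.0525    ]
bow 0.06 [ 0.66592857 -0.19339942  0.0525    ]
s 0.21 0.7660000000000001 3.0813545952942505
s 0.22 0.776 1.1147837819194113
d 0.21 0.7200000000000001 0.6857667973313688
d 0.22 0.7200000000000001 0.8531871165143263
```

Run:
```python
from h import *
w=L('w0.png');q=[.617,-.043,-.095];np.save('q.npy',q)
def inv(P):
    c,s=np.cos(q[2]),np.sin(q[2]);x,y=P[0]-q[0],P[1]-q[1];return np.round([c*x+s*y,-s*x+c*y,P[2]],3)
for n,u,z in(('tip',(222,219),.222),('arm left edge',(327,222),.19),('arm foot',(365,220),.19),('spindle left end',(312,215),.19),('corner',(271,291),.06),('blockcorner',(393,236),.098)):print(n,inv(plane(w,*u,z)))
R=.085
for t in(0,.2,.4,.6,.8,1.0,1.13):
    p=1.134-t;x=-.106-R*np.cos(p)+.0065*np.sin(p)+.009;z=.118+R*np.sin(p)+.0065*np.cos(p);print(t,round(x*1e3),round(z*1e3))
print('entry',J((-.118,.0405,.26),q))
```

```text
tip [-0.149  0.042  0.222]
arm left edge [-0.09   0.035  0.19 ]
arm foot [-0.065  0.038  0.19 ]
spindle left end [-0.1    0.038  0.19 ]
corner [-0.137 -0.101  0.06 ]
blockcorner [-0.019 -0.006  0.098]
0 -127 198
0.2 -142 190
0.4 -156 180
0.6 -167 167
0.8 -175 152
1.0 -180 136
1.13 -182 125
entry [0.50337379 0.00851053 0.26      ]
```

Request:
send_rows(linear=[[0, 0, -1], [0, 0, -2], [0, 0, -2], [0, 0, -2], [0, 0, -2], [0, 0, -2], [0, 0, -2], [0, 0, -2], [0, 0, -2], [0, 0, -2], [0, 0, -2]], rot=[[0, 0, 0], [0, 0, -10], [0, 0, -20], [0, 0, -30], [0, 0, -40], [0, 0, -50], [0, 0, -60], [0, 0, -70], [0, 0, -80], [0, 0, -84.6], [0, 0, -84.6]], claw=0, grip_force=20)

```text
time: 1.58
tool_pos: [0.5249, 0.0, 0.2886]
tcp_rot: [-0.0, 0.048, 0.999, 0.0]
wrist_force: [0.4, 0.1, -0.1]
finger_gap: 0.0005
grip_force: 0.0
```

Request:
send_rows(linear=[[0.5, 0.13, 0], [1.05, 0.26, 0], [1.05, 0.26, 1], [1.05, 0.26, 2], [1.05, 0.26, 2.8], [1.05, 0.26, 3.3], [1.05, 0.26, 3.3]], rot=[[0, 0, 0], [0, 0, 0], [0, 0, 0], [0, 0, 0], [0, 0, 0], [0, 0, 0], [0, 0, 0]])

```text
time: 2.45
tool_pos: [0.499, 0.0091, 0.2059]
tcp_rot: [-0.001, 0.047, 0.999, 0.0]
wrist_force: [0.9, 0.5, 0.5]
finger_gap: 0.001
grip_force: 0.0
```

Run:
```python
from h import *
a=snap('scene','s1.png')['color'];b=snap('side','d1.png')['color']
A=cv2.resize(a[120:240,260:360],(500,600));B=cv2.resize(b[130:230,275:325],(300,600))
cv2.imwrite('pics/m1.png',np.hstack([A,B])[:,:,::-1])
```

```text
(no output)
```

View pics/m1.png

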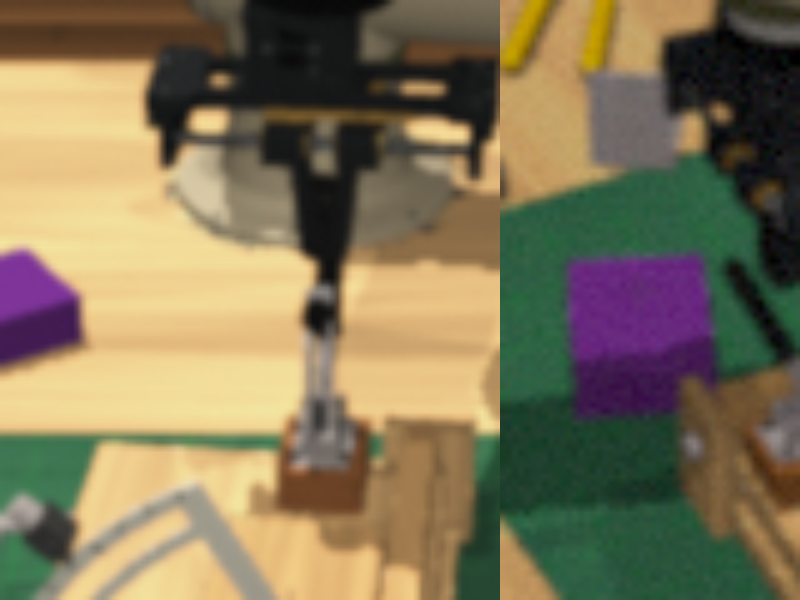

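The finger is on the block side of the handle, just behind its tip. In the side crop the handle runs from (735,265) to (790,355), still untouched. Now the arc.

Request:
send_rows(linear=[[0.32, 0, 0.12], [0.56, 0, 0.32], [0.8, 0, 0.52], [1.08, 0, 0.76], [1.36, 0, 1.0], [1.6, 0, 1.28], [1.8, 0, 1.56], [1.96, 0, 1.86], [2.12, 0, 2.16], [2.22, 0, 2.48], [2.32, 0, 2.8], [2.36, 0, 3.12]], rot=[[0, 0, 0], [0, 0, 0], [0, 0, 0], [0, 0, 0], [0, 0, 0], [0, 0, 0], [0, 0, 0], [0, 0, 0], [0, 0, 0], [0, 0, 0], [0, 0, 0], [0, 0, 0]])

```text
time: 4.05
tool_pos: [0.4406, 0.0145, 0.1277]
tcp_rot: [-0.0, 0.047, 0.999, -0.0]
wrist_force: [-1.2, 0.2, 1.9]
finger_gap: 0.0003
grip_force: 0.5
```

Request:
send_rows(linear=[[0, 0, 0.1], [0, 0, 0.2], [0, 0, 0.2]], rot=[[0, 0, 0], [0, 0, 0], [0, 0, 0]])

```text
time: 4.42
tool_pos: [0.4407, 0.0145, 0.1245]
tcp_rot: [-0.0, 0.047, 0.999, -0.0]
wrist_force: [-8.3, 1.5, 17.3]
finger_gap: 0.0007
grip_force: 8.9
```

Request:
send_rows(linear=[[0, 0, 0.08], [0, 0, 0.08], [0, 0, 0.08]], rot=[[0, 0, 0], [0, 0, 0], [0, 0, 0]])

```text
time: 4.8
tool_pos: [0.4407, 0.0145, 0.124]
tcp_rot: [0.0, 0.047, 0.999, -0.0]
wrist_force: [-16.7, 2.0, 37.6]
finger_gap: 0.0004
grip_force: 18.7
```

Request:
send_rows(linear=[[0, 0, -1], [0, 0, -3], [0, 0, -5], [0, 0, -5]], rot=[[0, 0, 0], [0, 0, 0], [0, 0, 0], [0, 0, 0]])

```text
time: 5.3
tool_pos: [0.4421, 0.0142, 0.2493]
tcp_rot: [0.003, 0.047, 0.999, -0.001]
wrist_force: [0.1, 0.0, -0.8]
finger_gap: 0.0002
grip_force: 0.0
```

Run:
```python
from h import *
b=snap('side','d2.png')['color'];B=cv2.resize(b[150:250,285:425],(560,400),interpolation=cv2.INTER_CUBIC)
cv2.imwrite('pics/m2.png',B[:,:,::-1]);print(r.observe()['tool_pos'],r.observe()['wrist_force'])
```

```text
[0.44119563 0.01439523 0.24706001] [ 0.13153553 -0.53532656 -1.22264477]
```

View pics/m2.png

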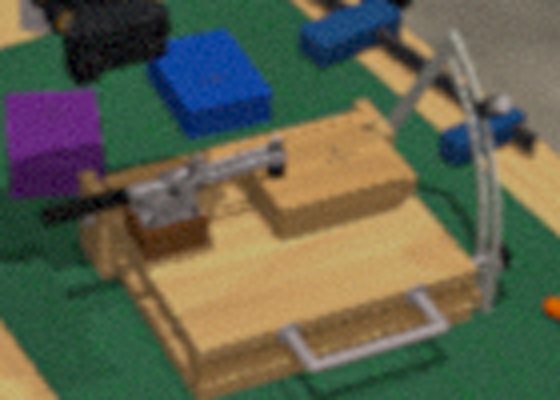

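The clamp is locked: the arm lies on the block, and the handle is level and on its stop. Next I move over the bow handle.

Request:
send_rows(linear=[[-1.4, -1.5, 0], [-2.9, -3.0, 0], [-4.3, -4.5, 0], [-5.8, -6, 0], [-7.2, -7.4, 0], [-7.2, -7.4, 0], [-7.2, -7.4, 0]], rot=[[0, 0, 0], [0, 0, 0], [0, 0, 0], [0, 0, 0], [0, 0, 0], [0, 0, 0], [0, 0, 0]], claw=30)

```text
time: 6.22
tool_pos: [0.6021, -0.1861, 0.2448]
tcp_rot: [-0.001, 0.047, 0.999, 0.001]
wrist_force: [-0.0, 1.6, -0.3]
finger_gap: 0.0304
grip_force: 0.0
```

```bash
cat >> h.py <<'E'
from scipy.spatial.transform import Rotation as Ro
def wsnap(f):
    o=r.observe();w=dict(r.get_image('wrist'));T=np.eye(4);qq=o['tcp_rot'];T[:3,:3]=Ro.from_quat([qq[1],qq[2],qq[3],qq[0]]).as_matrix();T[:3,3]=o['tool_pos'];w['T']=T@w['T_tool_cam']
    np.savez('pics/'+f+'.npz',**w);cv2.imwrite('pics/'+f,w['color'][:,:,::-1]);return w,o
E
python3 - <<'E'
from h import *
w,o=wsnap('w1.png');print(o['tool_pos'],o['tcp_rot'])
q=np.load('q.npy')
for x in(-.06,0,.06):print(proj(w,J((x,-.145,.0525),q)))
E
```

```text
[ 0.60208222 -0.18605981  0.24482078] [-1.07036272e-03  4.70323965e-02  9.98892623e-01  5.79824534e-04]
[317.33105849 123.85222813]
[317.23841584 180.46128611]
[317.15409327 231.98638431]
```

View pics/w1.png

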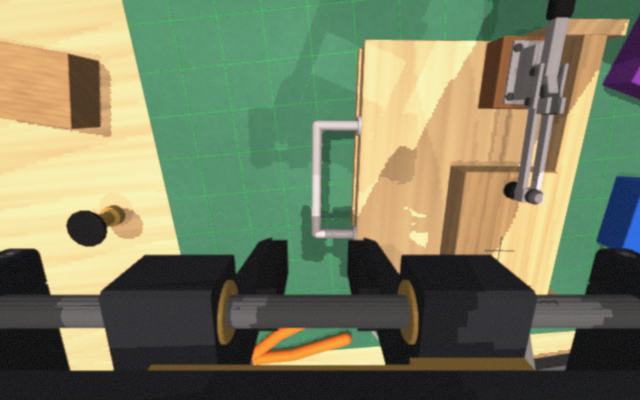

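The wrist view shows the bar at column 317, rows 124 to 236, which matches the prediction within 1 mm. I'll descend, pinch it, then lift.

Request:
send_rows(linear=[[0, 0, 1.5], [0, 0, 3], [0, 0, 4.5], [0, 0, 6], [0, 0, 7.3], [0, 0, 8.1], [0, 0, 8.4], [0, 0, 8.4]], rot=[[0, 0, 0], [0, 0, 0], [0, 0, 0], [0, 0, 0], [0, 0, 0], [0, 0, 0], [0, 0, 0], [0, 0, 0]])

```text
time: 7.28
tool_pos: [0.6025, -0.1862, 0.0367]
tcp_rot: [0.0, 0.047, 0.999, -0.0]
wrist_force: [0.3, 0.2, -0.4]
finger_gap: 0.0304
grip_force: 0.0
```

Request:
send_rows(linear=[[0, 0, 0], [0, 0, 0], [0, 0, 0], [0, 0, 0]], rot=[[0, 0, 0], [0, 0, 0], [0, 0, 0], [0, 0, 0]], claw=0, grip_force=30)

```text
time: 7.78
tool_pos: [0.6028, -0.1872, 0.0369]
tcp_rot: [0.0, 0.047, 0.999, -0.0]
wrist_force: [-1.7, -2.1, 5.1]
finger_gap: 0.0091
grip_force: 29.9
```

Run:
```python
import numpy as np
for a in np.arange(0,.71,.05): print(round(a,2),(245*(1-np.cos(a))/25).round(2),(-245*np.sin(a)/25).round(2))
```

```text
0.0 0.0 -0.0
0.05 0.01 -0.49
0.1 0.05 -0.98
0.15 0.11 -1.46
0.2 0.2 -1.95
0.25 0.3 -2.42
0.3 0.44 -2.9
0.35 0.59 -3.36
0.4 0.77 -3.82
0.45 0.98 -4.26
0.5 1.2 -4.7
0.55 1.45 -5.12
0.6 1.71 -5.53
0.65 2.0 -5.93
0.7 2.3 -6.31
```

Request:
send_rows(linear=[[0, 0.01, -0.49], [0, 0.05, -0.98], [0, 0.11, -1.46], [0, 0.2, -1.95], [0, 0.3, -2.42], [0, 0.44, -2.9], [0, 0.59, -3.36], [0, 0.77, -3.82], [0, 0.98, -4.26], [0, 1.2, -4.7], [0, 1.45, -5.12], [0, 1.71, -5.53]], rot=[[0, 0, 0], [0, 0, 0], [0, 0, 0], [0, 0, 0], [0, 0, 0], [0, 0, 0], [0, 0, 0], [0, 0, 0], [0, 0, 0], [0, 0, 0], [0, 0, 0], [0, 0, 0]])

```text
time: 9.28
tool_pos: [0.607, -0.146, 0.1756]
tcp_rot: [0.001, 0.048, 0.999, -0.002]
wrist_force: [2.2, -9.9, 2.1]
finger_gap: 0.0094
grip_force: 30.0
```

Run:
```python
from h import *
print(r.observe()['tool_pos'],r.observe()['wrist_force'],r.observe()['finger_gap'])
a=snap('scene','s3.png')['color'];b=snap('side','d3.png')['color']
A=cv2.resize(a[205:285,250:320],None,fx=6,fy=6,interpolation=cv2.INTER_CUBIC);B=cv2.resize(b[150:230,370:430],None,fx=6,fy=6,interpolation=cv2.INTER_CUBIC)
cv2.imwrite('pics/m3.png',np.hstack([A,B])[:,:,::-1])
```

```text
[ 0.60700473 -0.14599636  0.17561161] [ 2.21107792 -9.85924943  2.07585204] 0.009381411689747833
```

View pics/m3.png

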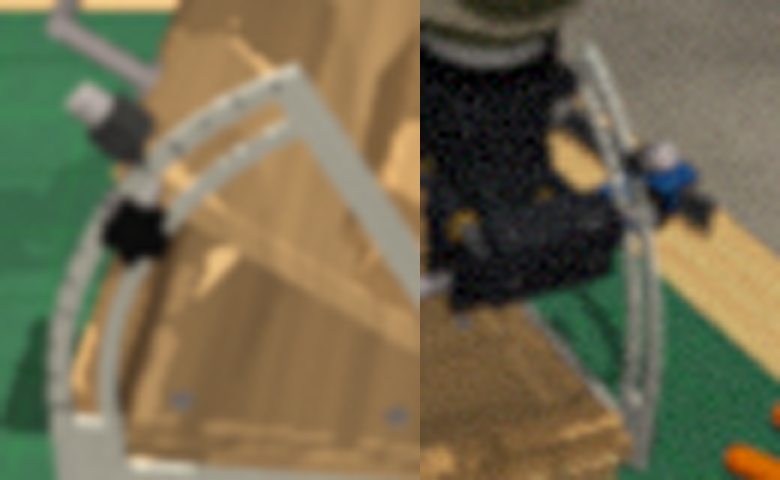

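Run:
```python
from h import *
s,d=L('s3.png'),L('d3.png');q=np.load('q.npy')
cs=lambda p:((proj(s,p)-[250,205])*6).round().tolist()
cd=lambda p:((proj(d,p)-[370,150])*6).round().tolist()
for x in(.145,.16):
  for a,rr in((.6,.16),(.6,.18),(.6,.202),(.65,.2),(.7,.2),(.7,.22),(.75,.2),(.75,.22),(.8,.2)):
    p=J((x,.1-rr*np.cos(a),.0525+rr*np.sin(a)),q);print(x,a,rr,cs(p),cd(p))
```

```text
0.145 0.6 0.16 [197.0, 248.0] [187.0, 204.0]
0.145 0.6 0.18 [153.0, 223.0] [205.0, 204.0]
0.145 0.6 0.202 [105.0, 195.0] [226.0, 204.0]
0.145 0.65 0.2 [123.0, 181.0] [220.0, 187.0]
0.145 0.7 0.2 [138.0, 166.0] [216.0, 169.0]
0.145 0.7 0.22 [96.0, 137.0] [234.0, 166.0]
0.145 0.75 0.2 [154.0, 152.0] [211.0, 152.0]
0.145 0.75 0.22 [113.0, 120.0] [228.0, 146.0]
0.145 0.8 0.2 [170.0, 138.0] [206.0, 135.0]
0.16 0.6 0.16 [190.0, 272.0] [210.0, 198.0]
0.16 0.6 0.18 [146.0, 247.0] [228.0, 198.0]
0.16 0.6 0.202 [97.0, 218.0] [249.0, 198.0]
0.16 0.65 0.2 [115.0, 205.0] [243.0, 180.0]
0.16 0.7 0.2 [130.0, 190.0] [239.0, 163.0]
0.16 0.7 0.22 [88.0, 160.0] [257.0, 159.0]
0.16 0.75 0.2 [146.0, 175.0] [234.0, 146.0]
0.16 0.75 0.22 [105.0, 144.0] [252.0, 140.0]
0.16 0.8 0.2 [163.0, 161.0] [229.0, 128.0]
```

Run:
```python
from h import *
q=np.load('q.npy')
def inv(P):
    c,s=np.cos(q[2]),np.sin(q[2]);x,y=P[0]-q[0],P[1]-q[1];return np.array([c*x+s*y,-s*x+c*y,P[2]])
def tri(o1,d1,o2,d2):
    A=np.stack([d1,-d2],1);t=np.linalg.lstsq(A,o2-o1,rcond=None)[0];p1,p2=o1+t[0]*d1,o2+t[1]*d2;return inv((p1+p2)/2),np.linalg.norm(p1-p2)
def cen(f,box,dark):
    im=cv2.imread('pics/'+f).astype(float);x0,y0,x1,y1=box;c=im[y0:y1,x0:x1];g=c.max(2) if dark else c.min(2)
    w=np.clip(70-g,0,None) if dark else np.clip(g-135,0,None)
    yy,xx=np.mgrid[y0:y1,x0:x1];return (xx*w).sum()/w.sum()+0,(yy*w).sum()/w.sum()
def rep(n,us,ud,fs,fd):
    p,e=tri(*ray(L(fs),*us),*ray(L(fd),*ud));a=np.arctan2(p[2]-.0525,.1-p[1]);print(n,np.round(us,1),np.round(ud,1),p.round(3),'gap',round(e,4),'a',a.round(3),'r',np.hypot(p[2]-.0525,.1-p[1]).round(3))
k=cen('s0.png',(257,268,271,283),1);rep('knob0',k,(290+606/5,140+370/5),'s0.png','d0.png')
for f,g in(('s0.png','d0.png'),('s3.png','d3.png')):
    rep('screw',cen(f,(260,218,269,227),0),cen(g,(405,171,417,181),0),f,g)
us=np.array([250+88/6,205+102/6]);rep('screw_eye',us,(370+240/6,150+155/6),'s3.png','d3.png')
# ray intersect of scene features with planes x=.15/.16 : knob (a=.6), clip, screw
for n,f,u in(('knob0','s0.png',k),('knob.6','s3.png',cen('s3.png',(265,236,281,251),1)),('clip',"s3.png",(250+118/6,205+130/6)),('screw','s3.png',us)):
  for X in(.145,.16,.175):
    o,w=ray(L(f),*u);o=inv(o);c,s=np.cos(q[2]),np.sin(q[2]);w=np.array([c*w[0]+s*w[1],-s*w[0]+c*w[1],w[2]]);p=o+w*(X-o[0])/w[0];print(n,X,'a',np.arctan2(p[2]-.0525,.1-p[1]).round(3),'r',np.hypot(p[2]-.0525,.1-p[1]).round(3))
```

```text
knob0 [262.6 275.4] [411.2 214. ] [ 0.157 -0.089  0.053] gap 0.0102 a 0.003 r 0.189
screw [263.5 221.9] [410.5 175.2] [ 0.144 -0.074  0.209] gap 0.0024 a 0.731 r 0.234
screw [264.7 221.1] [410.6 175.2] [ 0.143 -0.073  0.21 ] gap 0.0056 a 0.738 r 0.234
screw_eye [264.7 222. ] [410.  175.8] [ 0.142 -0.073  0.207] gap 0.0043 a 0.729 r 0.232
knob0 0.145 a -0.035 r 0.188
knob0 0.16 a 0.042 r 0.184
knob0 0.175 a 0.122 r 0.181
knob.6 0.145 a 0.554 r 0.184
knob.6 0.16 a 0.62 r 0.188
knob.6 0.175 a 0.683 r 0.192
clip 0.145 a 0.74 r 0.216
clip 0.16 a 0.789 r 0.221
clip 0.175 a 0.837 r 0.226
screw 0.145 a 0.748 r 0.232
screw 0.16 a 0.794 r 0.237
screw 0.175 a 0.838 r 0.242
```

Request:
send_rows(linear=[[0, 0.15, -0.2], [0, 0.3, -0.4], [0, 0.46, -0.6], [0, 0.62, -0.8], [0, 0.82, -1.04], [0, 0.82, -1.04], [0, 0.82, -1.04], [0, 0.82, -1.04]], rot=[[0, 0, 0], [0, 0, 0], [0, 0, 0], [0, 0, 0], [0, 0, 0], [0, 0, 0], [0, 0, 0], [0, 0, 0]])

```text
time: 10.38
tool_pos: [0.6091, -0.1261, 0.2022]
tcp_rot: [0.002, 0.048, 0.999, -0.003]
wrist_force: [0.4, -10.8, 7.5]
finger_gap: 0.0089
grip_force: 30.0
```

Run:
```python
from h import *
o=r.observe();print(o['tool_pos'],o['wrist_force'],o['finger_gap'])
for off in(.0156,.019):
  print('a from z',np.arcsin((o['tool_pos'][2]+off-.0525)/.245))
im=np.mean([snap('scene','s4_%d.png'%i)['color'].astype(float) for i in range(6)],0).astype(np.uint8)
im2=np.mean([snap('side','d4_%d.png'%i)['color'].astype(float) for i in range(6)],0).astype(np.uint8)
A=cv2.resize(im[205:265,250:305],None,fx=9,fy=9,interpolation=cv2.INTER_CUBIC);B=cv2.resize(im2[155:215,395:425],None,fx=9,fy=9,interpolation=cv2.INTER_CUBIC)
cv2.imwrite('pics/m4.png',np.hstack([A,B])[:,:,::-1])
```

```text
[ 0.60914113 -0.12610748  0.2021924 ] [  0.36840645 -10.82275934   7.46968278] 0.008929821772675622
a from z 0.7405078567750287
a from z 0.7594744493323722
```

View pics/m4.png

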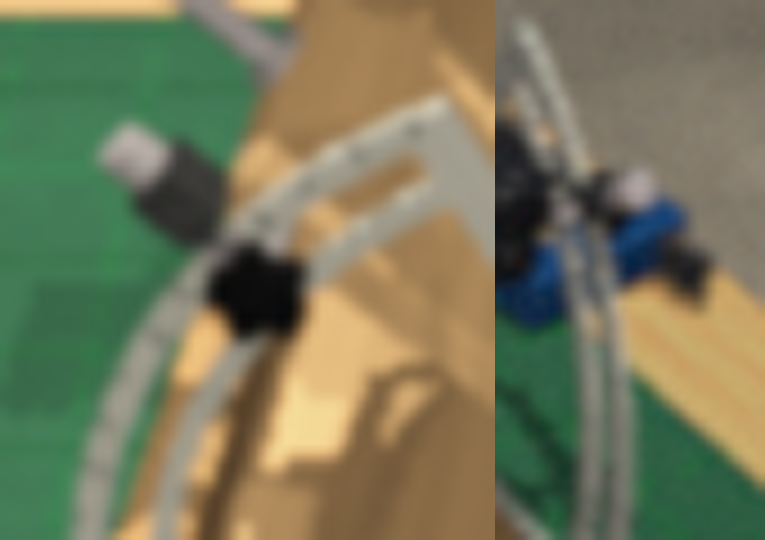

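The clip runs from its screw at (135,150) through its body at (183,193). Extended inward, and allowing for how far the knob stands out, that line meets the knob at (257,288). The table reads about 0.74 rad against about 0.735 for the pointer, so it is in line and steady. Handing in.

```bash
python3 -c "
from bench import r
o=r.observe();print(o['time'],max(abs(v) for v in o['joint_velocities']),o['tool_pos'],o['finger_gap']);print(r.finish_job())"
```

```text
10.975 0.0023975514022733144 [ 0.60912888 -0.12613132  0.2021533 ] 0.008874626311071988
the job is handed in; nothing more can be done
None
```

I locked the clamp on the block, swung the table up to about 0.74 rad against a pointer I measured at about 0.735 rad, and handed the job in with the gripper holding the bow handle steady; I never measured the clamp's foot force, and the hand-in gave no verdict.

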